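# Gauge the thickness of a steel strip on the comparator stand

### The arm

A 7-joint arm with a two-finger parallel gripper is mounted at the origin on the work surface. World frame = base frame: x ahead of the robot, y to its left, z up, the work surface at z = 0. Lengths are in m, angles in degrees, forces in N, time in s.
With the tool pointing down it reaches from about 0.4 to 0.875 m from the base axis. Payload 19.3 kg.
Tool frame: the origin (TCP) lies at the very end of the fingers, on their centre line; the grasp point (between the pads) lies 19 mm behind it; z points along the fingers, y is the line along which they close (so a half turn about z gives the same grasp; the last joint's range is limited). The gripper opens to 85 mm and grips with 20 to 120 N. Pads are 22 mm wide; open, the fingers measure 114 mm over their backs; the gripper's body (76 mm by 85 mm) begins 54 mm behind the grasp point. The pads swing forward as they close: fully open they stand 13 mm farther back than shut.
Start: joints at [-74.954, 29.874, -2.08, 91.645, 1.215, 58.505, -6.463], TCP at [0.204, 0.591, 0.231] pointing down, gripper open.
Joint ranges: [-166.77, 166.77], [-17.47, 122.26], [-85.68, 81.53], [9.62, 139.38], [-72.42, 252.41], [9.2, 110.78], [-144.41, 144.41]. Speed limits (degrees/s): [108.29, 108.29, 136.94, 136.94, 172.46, 172.46, 172.46].

### API

Orientations are given as a 3x3 rotation matrix whose columns are the frame's x, y, z axes.
In Python, from rig import r, optics gives the robot as it stands. Calls block until the motion is done:
- r.movep(position, orientation): joint-space move of the TCP to a pose.
- r.move_straight(position, orientation=None, rate=0.15): straight line of the TCP; orientation=None keeps the orientation; rate is the mean speed in m/s.
- r.goto_joints(angles): joint-space move.
- r.move_gripper(opening): finger opening in m; the grip force is fixed at half the most; returns when the fingers have stopped.
- r.wait(seconds).
- r.ik(position, orientation): joint angles nearest the present ones, or None.
- optics.camera(name): name is "side" or "top" or "wrist"; returns the picture (384x512x3 uint8, red, green, blue); there is no depth.
- optics.calibration(name): a dict with "intrinsics" (3x3 intrinsics, pixels), "world_to_cam" (4x4, takes a point from world to camera coordinates); the wrist camera has in their place "T_tool_cam" (4x4, takes a point from camera to tool coordinates, whose origin is the TCP and whose axes are the flange's). Camera axes: x right, y down, z forward; pixel columns grow to the right and rows downward; lengths in m; the calibration is good to about 2 mm. The wrist camera is an equidistant fisheye: a pixel r from the principal point sees the ray r / f radians off the axis. A picture is of the moment at which its call begins: read the wrist's pose just before it. calibration takes no time and is no camera call.
A pose or a line that the arm cannot do raises r.IKError and nothing moves.
- r.finish_job(): hands the job in; it is judged then, once.
Readings, each from a call of its own:
- r.current_time_s(): time.
- r.current_qpos(): joint angles.
- r.current_joint_velocities(): joint speeds.
- r.current_tau(): joint torques, N m.
- r.current_position(): TCP position.
- r.current_tool_rot(): TCP orientation.
- r.current_wrist_force(): force on the tool from outside, world axes, zero at the start.
- r.current_wrist_torque(): the same for the moment, N m.
- r.current_grip_width(): finger opening in m.
- r.current_grip_force(): force on a finger pad.
Only numpy, scipy, OpenCV 4.12 (cv2) and the standard library are available. Lean on these libraries where they do the work, as an engineer would, in place of code of your own. Each camera call takes 0.05 s, during which the arm holds its last target. There are 200 camera calls.

### The job

Measure the thickness of the long flat steel strip: put it flat on the granite plate under the raised foot of the dial gauge, then gently lower the gauge carrier all the way down onto its stop collar, so that the foot rests on the strip and the dial reads the strip's thickness. Let go of everything and leave the block, the rod and the sleeve where they stand on the plate.

Things in the scene. Friction and masses are not known exactly. Their poses are not given: they have to be found in the camera images.
- stand: Comparator stand, fixed to the bench: dark granite plate 300 (its x) x 400 (its y) mm on feet, with column and dial gauge. Origin under the centre of the plate, z up; the plate's top face is 50 mm above the origin. Column axis at x=+30, y=-160 mm; vertical gauge axis at x=+30, y=+10 mm; the carrier joins the two, and the dial faces +x
- column_top (a point): Centre of the top end of the steel column, 26 mm diameter, 195 mm above the plate top. At its foot are a flange of 68 mm and, above it, a stop collar of 44 mm diameter, which holds up the carrier's hub (52 mm diameter, 45 to 90 mm above the plate top when down)
- carrier (a joint): Height of the gauge carrier above its stop collar, m: 0 = down on the collar, at most 0.085; it starts raised by 0.045 or more. It slides straight up and down the column, weighs 0.7 kg and has a drag of about 12 N, so it stays where it is left; about 5 N (a little more when fast) pushes it down
- carrier_top (a point): Middle of the free top of the carrier's arm, the place to press: at stand x=+30, y=-85 mm, 80 mm above the plate top when the carrier is down, higher when raised. The arm is a rigid bar along the stand's y, 24 mm wide, 25 mm high. From here along the arm it is 62 mm to the column and 64 mm to the dial case, both rising above the arm: keep the gripper's wide side across the arm
- dial (a point): Centre of the dial case on the carrier's far end, on the gauge axis, 44 mm above the arm's top: a round case 61 mm across (in stand y and z) and 24 mm thick (in x), with a thin cap reaching 87 mm above the arm's top. It rides with the carrier
- spindle (a joint): Dial reading, m: how far the sprung foot is pushed up into the gauge, 0 = hanging out fully, at most 0.030. With the carrier on its collar a free foot just reaches the plate top, so the reading is then the thickness of what lies under the foot. Spring force on the part about 1 N at first touch, 0.04 N more per mm; one turn of the dial's hand is 30 mm
- foot: Flat steel foot of the dial gauge, 12 mm diameter, on a thin vertical spindle; origin at the centre of its lower face, z up. When the foot is hanging out fully it is as high above the plate top as the carrier is above its collar
- strip: The long flat steel strip to be measured, 120 (x) x 30 (y) x 14 (z) mm, 0.3 to 0.5 kg, lying flat loose on the plate on the robot's side of the gauge; origin at the centre of its underside
- block: Square steel block 36 x 36 x 25 mm standing on the plate, to be left alone; origin at the centre of its underside
- rod: Steel rod, 16 mm diameter, 70 mm long, lying on the plate, free to roll, to be left alone; origin under the middle of its length, axis along its x
- sleeve: Aluminium sleeve (tube), 28 mm outer diameter, 55 mm high, standing on end on the plate, to be left alone; origin at the centre of its underside
Mind the look-alikes: they are no part of the job. What is shaped like the strip but black or orange is not meant.

How it is judged (in metres and radians):
On the way:
1. the strip lies flat on the plate under the raised foot, the foot not yet touching it (x of foot in the frame of strip between -0.054 and 0.054 m and y of foot in the frame of strip between -0.011 and 0.011 m and z of strip in the frame of stand below 0.052 m and angle between strip's own z axis and vertical below 0.03 rad and value of joint carrier above 0.018 m), for 0.1 s.
At the end, for the whole second after the job is handed in: The carrier is down on its stop collar (within 1.5 mm), the foot rests on the strip with its centre at least 4 mm in from the strip's long edges and 6 mm from its ends, the dial reads 14 mm within 1.5 mm, and the strip lies flat and still on the granite plate (value of joint carrier below 0.0015 m and value of joint spindle between 0.0125 and 0.0155 m and contact force between foot and strip above 0.3 N and x of foot in the frame of strip between -0.054 and 0.054 m and y of foot in the frame of strip between -0.011 and 0.011 m and z of strip in the frame of stand between 0.048 and 0.052 m and angle between strip's own z axis and vertical below 0.03 rad and linear speed of strip below 0.01 m/s and velocity of joint spindle between -0.005 and 0.005 m/s); the robot touches nothing.
It fails at once if the gauge foot is struck or loaded with more than 6 N (the strip or the gripper rammed into it, or the foot rammed onto something) (contact force between foot and anything else above 6 N).
It fails at once if the carrier is slammed down, faster than 0.4 m/s (velocity of joint carrier below -0.4 m/s).
It fails at once if the block, the rod or the sleeve on the plate is moved by more than 20 mm or the sleeve is knocked over (distance of any of block, rod, sleeve from where it was at the start of the episode above 0.02 m or angle between sleeve's own z axis and vertical above 0.5 rad).
It also fails if it takes over 48 s, if anything falls off the work surface, if the arm or the gripper's body presses on something with over 40 N, if the wrist force passes 120 N, or if a joint passes its speed limit or range.

## Working session

There is one attempt and no reset: what is moved stays moved. The work goes in short steps, each a Python script; the robot and the scene stay as the last script left them, time stands still between calls to the robot, and variables do not carry over. Pictures are saved under pics/ and viewed, at most 10 in all, crops included, and the job is handed in when it is done.

```bash
ls; mkdir -p pics; python3 - <<'E'
from rig import r, optics
import cv2,numpy as np
np.set_printoptions(precision=4,suppress=True)
ims=[]
for n in("side","top"):
    im=optics.camera(n); cv2.imwrite(f"pics/{n}0.png",im[:,:,::-1]); c=optics.calibration(n); print(n,c["intrinsics"],c["world_to_cam"])
    cv2.imwrite(f"pics/{n}0v.png",cv2.resize(im[:,:,::-1],(800,600),interpolation=cv2.INTER_CUBIC))
print(optics.calibration("wrist"),r.current_tool_rot(),r.current_time_s())
E
```

```text
pics
side [[467.4583   0.     260.3113]
 [  0.     467.4583 187.6889]
 [  0.       0.       1.    ]] [[ 0.991  -0.133  -0.0133 -0.4283]
 [-0.101  -0.6799 -0.7264  0.3022]
 [ 0.0875  0.7212 -0.6872  1.1725]
 [ 0.      0.      0.      1.    ]]
top [[405.5662   0.     259.6059]
 [  0.     405.5662 196.2468]
 [  0.       0.       1.    ]] [[-0.0194 -0.9996 -0.018   0.2085]
 [-0.9846  0.0223 -0.1736  0.4564]
 [ 0.174   0.0143 -0.9846  1.1463]
 [ 0.      0.      0.      1.    ]]
{'intrinsics': array([[297.3186,   0.    , 261.9685],
       [  0.    , 297.3186, 192.7438],
       [  0.    ,   0.    ,   1.    ]]), 'T_tool_cam': array([[ 0.0003, -0.9463, -0.3232,  0.0834],
       [ 1.    ,  0.0005, -0.0007, -0.0012],
       [ 0.0008, -0.3232,  0.9463, -0.142 ],
       [ 0.    ,  0.    ,  0.    ,  1.    ]])} [[-0.9451  0.3267 -0.0002]
 [ 0.3267  0.9451 -0.001 ]
 [-0.0001 -0.001  -1.    ]] 0.1
```

View pics/top0v.png

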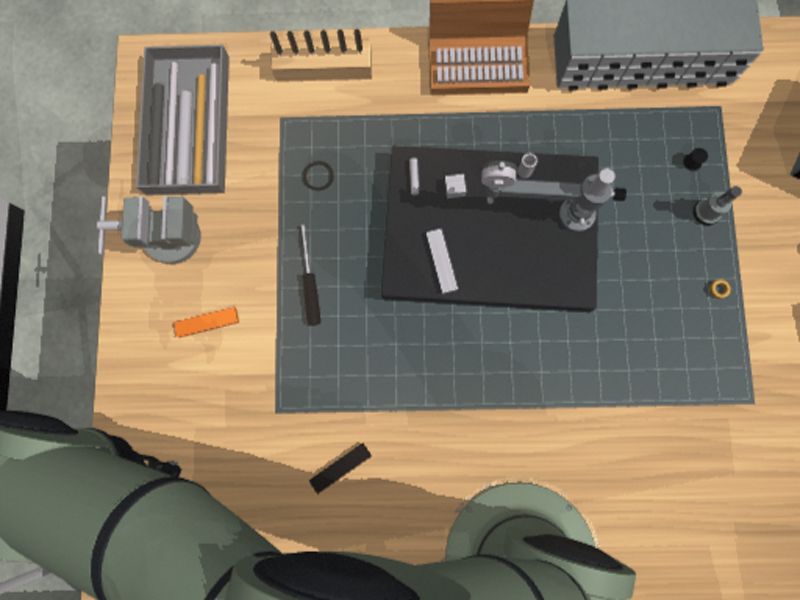

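View pics/side0v.png

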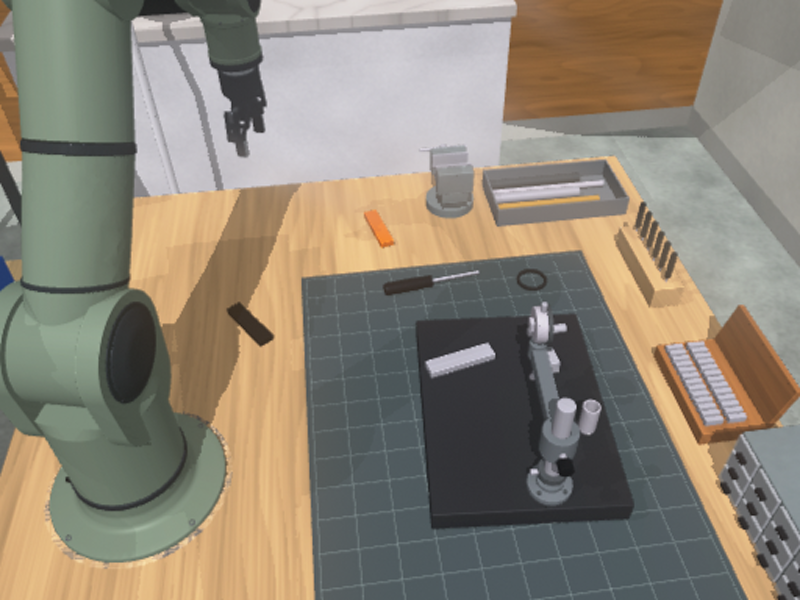

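Top view (800x600 picture): candidates for the strip are the light steel bar on the plate at (441,260), the orange bar at (206,321), the black bar at (340,467), and the grey bars in the tray at (185,120). By the description, it is the steel bar at (441,260). The block is at (456,185), the rod at (414,175), the sleeve at (528,165), the dial at (498,178) and the column top at (606,177). In the side view the strip is at (460,360), the dial at (541,325) and the column top at (566,408). Next I'll take close crops to check the choice and pick points.

```bash
python3 - <<'E'
import cv2
a=cv2.imread("pics/top0.png")[85:205,235:400]; cv2.imwrite("pics/c1.png",cv2.resize(a,None,fx=4.8,fy=4.8,interpolation=cv2.INTER_CUBIC))
a=cv2.imread("pics/side0.png")[185:340,260:410]; cv2.imwrite("pics/c2.png",cv2.resize(a,None,fx=3.8,fy=3.8,interpolation=cv2.INTER_CUBIC))
E
```

```text
(no output)
```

View pics/c1.png

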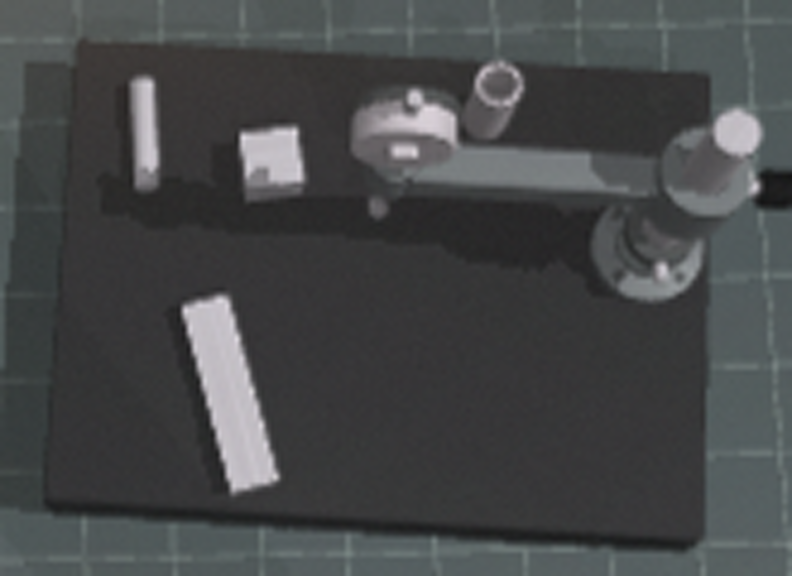

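View pics/c2.png

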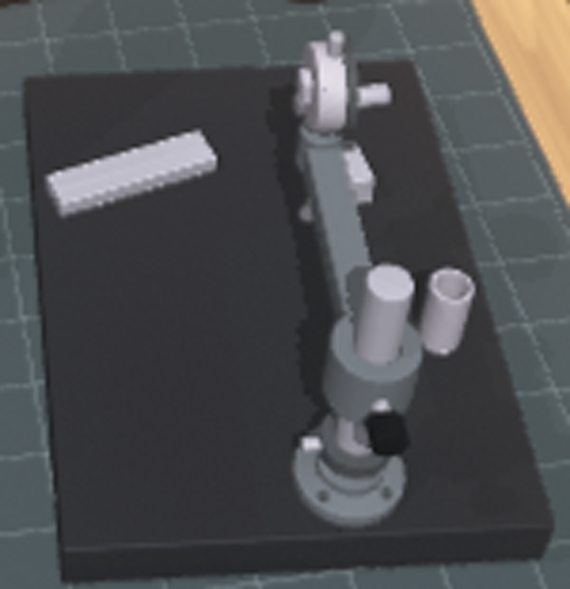

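Crop 1 (top) confirms the choice: a single silver strip with corners (182,308), (228,294), (280,480) and (232,493). The plate corners are (80,42), (709,75), (703,540) and (46,503), the foot is at (377,208), and the column top is at (737,132). Crop 2 (side) shows the column top at (390,283), the foot at (306,213), the plate corners at (25,78), (413,65), (553,525) and (62,548), and the strip top at (47,178) and (203,133).

```bash
cat > h.py <<'E'
import numpy as np, cv2
np.set_printoptions(precision=4,suppress=True)
from rig import r, optics
def px(n,p):
    p=np.array(p,float)
    return (p+.5)/4.8-.5+[235,85] if n=="top" else (p+.5)/3.8-.5+[260,185]
def ray(n,uv):
    c=optics.calibration(n); W=c["world_to_cam"]; R,t=W[:3,:3],W[:3,3]
    return -R.T@t, R.T@np.linalg.inv(c["intrinsics"])@[*uv,1]
def onz(n,uv,z):
    o,d=ray(n,uv); return o+d*(z-o[2])/d[2]
def tri(a,b):
    A=[];B=[]
    for n,uv in(("top",a),("side",b)):
        o,d=ray(n,uv); d/=np.linalg.norm(d); P=np.eye(3)-np.outer(d,d); A.append(P);B.append(P@o)
    return np.linalg.lstsq(np.vstack(A),np.hstack(B),rcond=None)[0]
E
python3 - <<'E'
from h import *
for n,C in(("top",[(80,42),(709,75),(703,540),(46,503)]),("side",[(413,65),(553,525),(62,548),(25,78)])):
    P=np.array([onz(n,px(n,c),.05) for c in C])[:,:2]
    L=[np.linalg.norm(P[i]-P[i-1]) for i in range(4)]
    # fit stand frame (corner order: +x+y, +x-y, -x-y, -x+y)
    M=np.array([(.15,.2),(.15,-.2),(-.15,-.2),(-.15,.2)])
    c=P.mean(0); U,_,Vt=np.linalg.svd((P-c).T@M); R=U@Vt
    yaw=np.degrees(np.arctan2(R[1,0],R[0,0]))
    f=lambda x,y:c+R@[x,y]
    print(n,P.tolist(),"sides",np.array(L),"c",c,"yaw",yaw,"col",f(.03,-.16),"gauge",f(.03,.01),"press",f(.03,-.085))
print("coltop",tri(px("top",(737,132)),px("side",(390,283))))
print("foot",tri(px("top",(377,208)),px("side",(306,213))))
S=np.array([onz("top",px("top",c),.064) for c in[(182,308),(228,294),(280,480),(232,493)]])[:,:2]
print("strip",S.tolist(),S.mean(0),[np.linalg.norm(S[i]-S[i-1]) for i in range(4)])
d=(S[0]+S[1]-S[2]-S[3]); print("dir deg",np.degrees(np.arctan2(d[1],d[0])))
print("strip far/near left corners side",onz("side",px("side",(203,133)),.064),onz("side",px("side",(47,178)),.064))
for nm,p,z in(("rod",[(144,78),(146,188)],.066),("block",[(240,133),(298,127),(303,184),(246,193)],.075)):
    print(nm,[onz("top",px("top",q),z)[:2] for q in p])
print("sleeve",onz("top",px("top",(498,83)),.105))
E
```

```text
top [[0.7780568728022871, 0.21791164512135439], [0.7451102481025634, -0.17734146020109876], [0.4488004284932474, -0.1524701444209971], [0.4805836202325326, 0.24332637684427763]] sides [0.2986 0.3966 0.2974 0.3971] c [0.6131 0.0329] yaw -4.7365848276681914 col [ 0.6298 -0.1291] gauge [0.6439 0.0403] press [ 0.636  -0.0543]
side [[0.7791204824364741, 0.21517823339039777], [0.7454493896511163, -0.17693208909328595], [0.44875748369489843, -0.15033642205657316], [0.48296377388813594, 0.2447658663741804]] sides [0.2976 0.3936 0.2979 0.3966] c [0.6141 0.0332] yaw -5.103472685550263 col [ 0.6297 -0.1289] gauge [0.6448 0.0405] press [ 0.6364 -0.0542]
coltop [ 0.6306 -0.129   0.246 ]
foot [0.6442 0.0412 0.1026]
strip [[0.5972835396497336, 0.1578849941559113], [0.6054592496047743, 0.12955464964026261], [0.4887025675367842, 0.10171789663608205], [0.48140634427417894, 0.13076047556463322]] [0.5432 0.13  ] [np.float64(0.11900951187578684), np.float64(0.02948644864415343), np.float64(0.12002919488750005), np.float64(0.029945054094439476)]
dir deg 13.292757909216569
strip far/near left corners side [0.6014 0.1567 0.064 ] [0.4824 0.1302 0.064 ]
rod [array([0.7459, 0.1779]), array([0.674 , 0.1782])]
block [array([0.7046, 0.1197]), array([0.7076, 0.084 ]), array([0.6707, 0.0822]), array([0.6659, 0.1172])]
sleeve [ 0.7202 -0.0342  0.105 ]
```

The views agree: the column top comes out at z 0.246 (0.245 expected), plate sides at 0.298/0.397, and the strip at 0.120x0.030. The carrier is raised by about 50 mm. Now I'll grasp the strip near its robot-side end.

```bash
cat >> h.py <<'E'
def rot(deg):
    a=np.radians(deg); d=np.array([np.cos(a),np.sin(a),0]); x=-d; z=np.array([0,0,-1.]); return np.column_stack([x,np.cross(z,x),z])
def st(m): print(m,"t",r.current_time_s(),"p",r.current_position(),"F",r.current_wrist_force(),"w",r.current_grip_width(),"gf",r.current_grip_force())
def snap(n,f,crop=None):
    im=optics.camera(n)[:,:,::-1]
    if crop: a,b,c,d=crop; im=im[a:b,c:d]
    s=min(800/im.shape[1],600/im.shape[0]); cv2.imwrite(f,cv2.resize(im,None,fx=s,fy=s,interpolation=cv2.INTER_CUBIC))
E
python3 - <<'E'
from h import *
R=rot(13.3); g=[.5065,.121]
r.movep([*g,.14],R); st("above")
r.move_straight([*g,.054],rate=.12); st("down")
r.move_gripper(.0); st("grip")
r.move_straight([*r.current_position()[:2],.0565],rate=.05); st("lift")
snap("side","pics/g1.png",(185,340,240,410))
E
```

```text
above t 2.1333 p [0.5065 0.1219 0.1401] F [-0.7925 -0.6786  0.0713] w 0.08531019110882883 gf 0.0
down t 3.0 p [0.5068 0.1212 0.0545] F [0.7196 0.3289 0.1014] w 0.08543386601539023 gf 0.0
grip t 3.5833 p [0.5067 0.121  0.0545] F [-2.5    -1.4172 10.7947] w 0.028382002576482684 gf 59.372636675834656
lift t 3.8333 p [0.5066 0.121  0.0565] F [ 0.6544 -0.1316 -4.0429] w 0.02863598277290235 gf 59.37232732772827
```

View pics/g1.png

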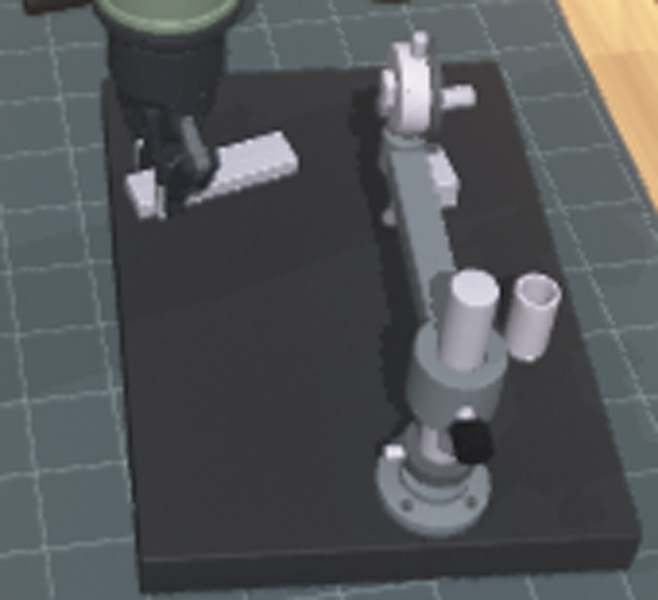

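The strip is held near its end (around (175,180) in the picture) and clear of everything, and the lifting force matches its weight. Next I'll turn it at a standoff, then go straight in under the foot.

```bash
python3 - <<'E'
from h import *
yaw=-4.9; R=rot(yaw); d=-R[:,0]; G=np.array([.6443,.0406,0])
z=.0575
t=G-.084*d; w=G-.13*d
r.move_straight([w[0],w[1],z],R,rate=.08); st("way")
t[2]=z; r.move_straight(t-.015*d,rate=.06); st("near")
snap("side","pics/n1.png",(185,340,240,410))
E
```

```text
way t 4.9083 p [0.5147 0.0523 0.0575] F [-0.2754  0.0253 -2.4931] w 0.02840318689944085 gf 59.36978280544281
near t 5.575 p [0.5454 0.049  0.0573] F [-0.4971  0.1773 -3.5649] w 0.02823509465029256 gf 59.3732088804245
```

View pics/n1.png

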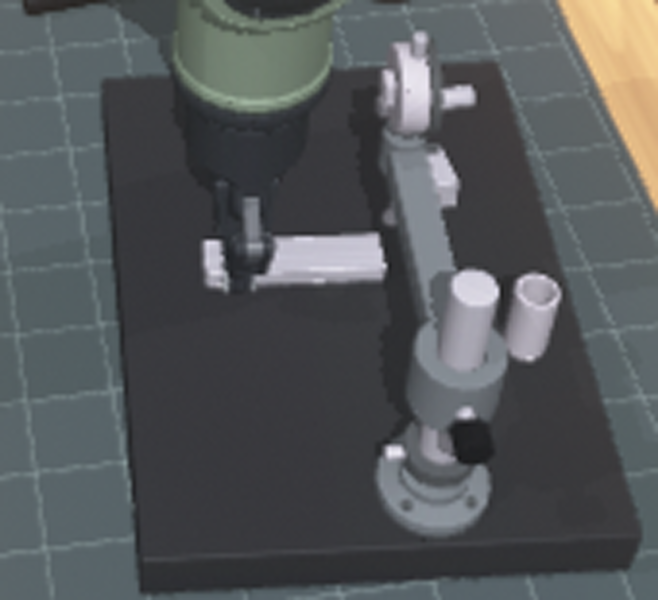

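The strip is level at (300,260) with its end just short of the foot. The wrist at (330,80) has about 35 mm of clearance to the dial knob at (380,90). I'll go in the last 15 mm, set it down, release and measure.

```bash
python3 - <<'E'
from h import *
R=rot(-4.9); d=-R[:,0]; G=np.array([.6443,.0406,0])
t=G-.084*d
t[2]=.0575; r.move_straight(t,rate=.04); st("in")
t[2]=.0545; r.move_straight(t,rate=.02); st("set")
r.move_gripper(.07); st("open")
b=t-.06*d; b[2]=.056; r.move_straight(t+[0,0,.02],rate=.08)
b[2]=.08; r.move_straight(b,rate=.15); b[2]=.3; r.move_straight(b-.0*d,rate=.2); st("back")
for n,c in(("side",(185,340,260,410)),("top",(85,205,235,400))):
    im=optics.camera(n)[:,:,::-1]; cv2.imwrite(f"pics/{n}1.png",im)
    a=cv2.resize(im[c[0]:c[1],c[2]:c[3]],None,fx=3.8 if n=="side" else 4.8,fy=3.8 if n=="side" else 4.8,interpolation=cv2.INTER_CUBIC); cv2.imwrite(f"pics/p_{n}.png",a)
E
```

```text
in t 6.15 p [0.5606 0.0477 0.0574] F [-0.0813  0.6537 -2.679 ] w 0.028285648798282225 gf 59.370925426483154
set t 6.45 p [0.5606 0.0478 0.0546] F [-1.5674  0.1621  1.8985] w 0.028323350591949927 gf 60.006959438323975
open t 6.925 p [0.5606 0.0478 0.0545] F [-0.1062  0.0842 -0.5575] w 0.07026233695529495 gf 0.0
back t 9.125 p [0.5005 0.0528 0.2991] F [-0.1934 -0.2858 -0.1401] w 0.0699138241101497 gf 0.0
```

View pics/p_side.png

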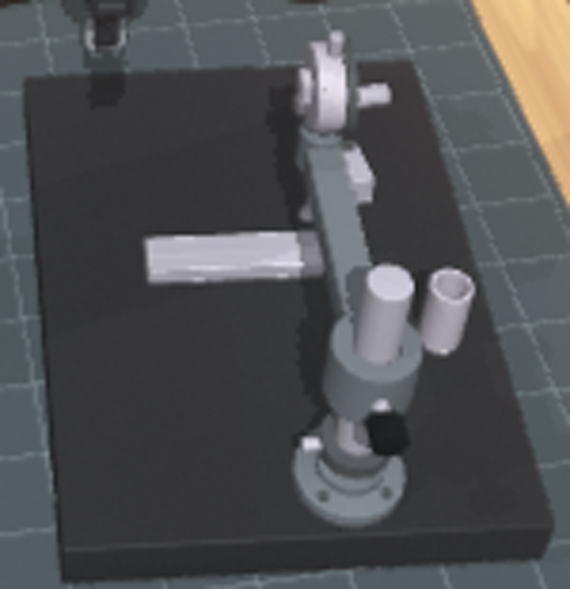

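The strip lies flat, running from (145,238) to about (322,270), with its far end under the arm and foot. The block, rod and sleeve are unmoved. I'll check the foot in the strip frame from the visible near end, then move above the press point.

```bash
python3 - <<'E'
from h import *
im=cv2.imread("pics/side1.png").astype(int)
P=[onz("side",px("side",c),.064) for c in[(145,238),(147,270)]]
q=onz("side",px("side",(149,283)),.05)
far=onz("side",px("side",(297,232)),.064)
print(P,np.linalg.norm(P[0]-P[1]),"bottom right near",q,"far left edge",far)
d=(far-P[0])[:2]; print("yaw",np.degrees(np.arctan2(d[1],d[0])))
d/=np.linalg.norm(d); n=np.array([-d[1],d[0]])
for e,s in((P[0],-.015),(q,.015)):
    v=np.array([.6443,.0406])-e[:2]; print("foot in strip x,y:",v@d-.06,v@n-s*(1)* -1 if False else v@n-s*-1)
# top view mask: lit part of the strip
t=cv2.imread("pics/top1.png"); m=cv2.inRange(t,(130,130,130),(255,255,255)); k,l,s,c=cv2.connectedComponentsWithStats(m)
for i in range(1,k):
    if s[i,4]>60 and 235<c[i][0]<400 and 85<c[i][1]<205:
        pts=cv2.boxPoints(cv2.minAreaRect(np.argwhere(l==i)[:,::-1].astype(np.float32))); print(s[i],[onz("top",p,.064)[:2] for p in pts])
E
```

```text
[array([0.5409, 0.0664, 0.064 ]), array([0.537 , 0.0389, 0.064 ])] 0.027799931627759598 bottom right near [0.5389 0.0385 0.05  ] far left edge [0.6456 0.0565 0.064 ]
yaw -5.37308144645627
foot in strip x,y: 0.045321347539073076 -0.031002592929561
foot in strip x,y: 0.04474217173174393 0.02699715860212413
[334  81  38  14 189] [array([ 0.7851, -0.0295]), array([ 0.8097, -0.1409]), array([ 0.7858, -0.1445]), array([ 0.7613, -0.0335])]
[263 101   5  20  78] [array([0.7464, 0.1827]), array([0.7461, 0.1707]), array([0.6863, 0.1721]), array([0.6866, 0.1839])]
[329 111  15  26 244] [array([ 0.7027, -0.0099]), array([ 0.7094, -0.0499]), array([ 0.6365, -0.0588]), array([ 0.6298, -0.0193])]
[285 112  13  11 116] [array([0.7099, 0.1179]), array([0.709 , 0.0822]), array([0.6777, 0.0833]), array([0.6787, 0.1188])]
[306 157  10  11 100] [array([0.57  , 0.0609]), array([0.5693, 0.0347]), array([0.5394, 0.036 ]), array([0.54  , 0.0621])]
```

The foot sits at about x=+45 mm, y=-2 mm in the strip frame, inside the limits. Now press the carrier.

```bash
python3 - <<'E'
from h import *
R=rot(-94.9)
r.move_gripper(0.0)
print(r.ik([.54,-.047,.33],R), r.ik([.6362,-.0542,.13],R))
r.movep([.54,-.047,.33],R)
r.move_straight([.6362,-.0542,.32],rate=.15); st("over")
r.move_straight([.6362,-.0542,.20],rate=.12); st("near")
z=.20; f0=r.current_wrist_force()[2]
while z>.17:
    z-=.003; r.move_straight([.6362,-.0542,z],rate=.03)
    f=r.current_wrist_force()[2]-f0
    if f>2.5: print("touch",z,f); break
st("t")
snap("side","pics/t1.png",(150,340,240,430))
E
```

```text
[-20.6628  18.0423  25.4428  97.8353  -8.3748  66.0028   2.2035] [-15.2029  39.9775  22.8982  95.303  -19.4397  48.6889  10.9475]
over t 11.8917 p [ 0.6357 -0.0543  0.32  ] F [-0.0382  0.1266 -0.0343] w 0.00014364112713801945 gf 0.0
near t 13.0417 p [ 0.6365 -0.0543  0.2008] F [ 0.0391 -0.453   0.4678] w -1.2593682700936174e-05 gf 0.0
t t 15.5417 p [ 0.6361 -0.0542  0.1698] F [-0.3526  0.3802  0.3577] w 9.823667980809244e-05 gf 0.0
```

View pics/t1.png

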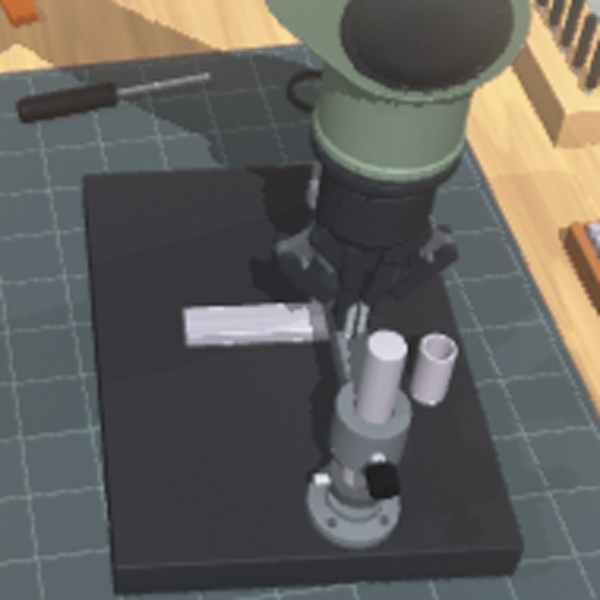

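The fingers at (352,320) are on the arm between the column and the dial. Drag holds the carrier after each step, so the resting force reads about 0. I'll continue down until the collar stops it, near z=0.13.

```bash
python3 - <<'E'
from h import *
xy=[.6362,-.0542]
r.move_straight([*xy,.150],rate=.04); st("150")
r.move_straight([*xy,.134],rate=.03); st("134")
z=.134
while z>.122:
    z-=.001; r.move_straight([*xy,z],rate=.02)
    f=r.current_wrist_force()[2]; print(round(z,4),r.current_position()[2],f)
    if f>12: break
snap("side","pics/d1.png",(150,340,240,430))
E
```

```text
150 t 16.2417 p [ 0.6362 -0.0542  0.15  ] F [-0.6175 -0.1369  0.1172] w -0.000357744514685568 gf 0.0
134 t 16.925 p [ 0.6361 -0.0541  0.1339] F [ 0.1761 -0.6733 -0.588 ] w 0.00014514217749892212 gf 0.0
0.133 0.13315949682533473 4.393728042206175
0.132 0.1330131853903648 19.372367089979132
```

View pics/d1.png

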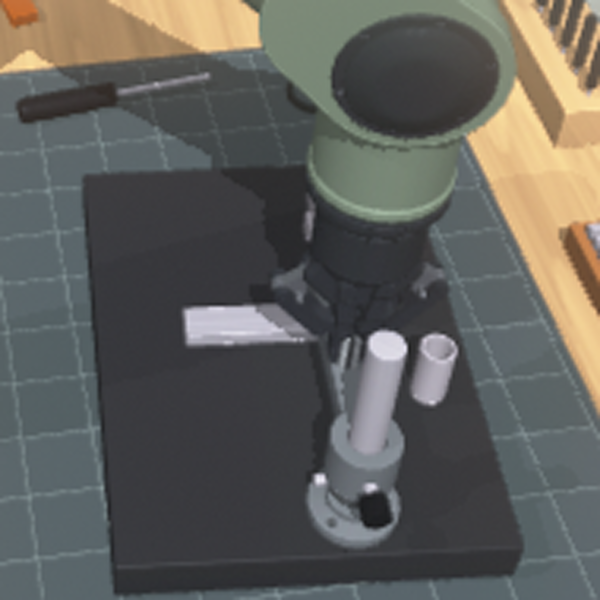

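The hub at (365,460) is down on the collar and the stop is hard. One slightly firmer press to confirm, then retreat straight up and look.

```bash
python3 - <<'E'
from h import *
xy=[.6362,-.0542]
r.move_straight([*xy,.1312],rate=.01); st("press")
r.move_straight([*xy,.32],rate=.12); st("up")
r.move_straight([.54,-.047,.33],rate=.15)
r.movep([.45,.03,.38],rot(-19)); r.movep([.25,.5,.3],rot(-19)); st("away")
im=optics.camera("side")[:,:,::-1]; im2=optics.camera("top")[:,:,::-1]
f=lambda a:cv2.resize(a,(400,400),interpolation=cv2.INTER_CUBIC)
cv2.imwrite("pics/f1.png",np.hstack([f(im[185:340,260:415]),f(im2[85:205,255:375])]))
cv2.imwrite("pics/f_side.png",im)
E
```

```text
press t 17.725 p [ 0.6364 -0.0542  0.133 ] F [-10.7148   1.5434  30.2322] w -9.052988971054532e-05 gf 15.249328440986574
up t 19.45 p [ 0.636  -0.0542  0.3194] F [-0.828   0.2569 -1.0988] w 4.137563930480728e-05 gf 0.0
away t 23.125 p [0.251  0.4995 0.3001] F [ 0.0695  0.9278 -0.3975] w 4.7303800856404004e-05 gf 0.0
```

View pics/f1.png

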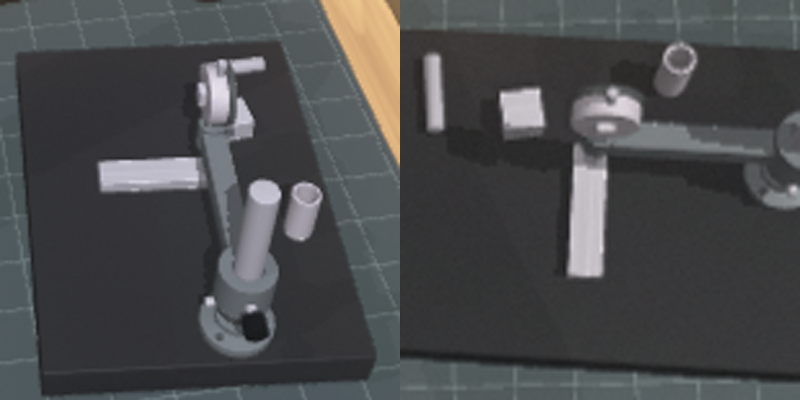

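The final views show the hub seated on the collar (left half, (245,285)). The strip lies flat under the dial (right half, (588,150) to (585,275)), the block, rod and sleeve are unmoved, and the arm is clear. The stop gave nothing under 30 N, so I'm handing it in.

```bash
python3 -c "
from rig import r
print(r.finish_job())"
```

```text
the job is handed in; nothing more can be done
None
```

I handed the job in at about 23 s: the strip lies flat under the foot, the carrier met a hard stop that matches the collar, and the arm is clear of everything. The dial hand was not read, and no verdict came back.

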